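# Shut and latch the parts crate

## Task

Shut and latch the green parts crate for transport: push its half-open lid down onto the seal, swing the wire loop of the draw latch over so that its crossbar lies behind the keeper on the lid, then press the red lever down past centre until it stays fully down by itself and holds the lid tight. Leave the bin, the bottle and the spanner where they are.

Things in the scene. Friction and masses are not known exactly. Their poses are not given: they have to be found in the camera images.
- crate: Fixed green steel parts crate, 180 (x) x 260 (y) x 120 mm high without its lid. Origin at the centre of its underside on the bench. Its front, with the draw latch at mid-width, faces its own -x (roughly towards the robot); z is up. Steel bars lie inside.
- lid (a joint): Lid angle in rad: 0 fully down, growing as its front edge rises, at most 1.2. Plate 180 x 260 x 12 mm hinged along the crate's far top edge (crate x = +90, z = 120 mm); the stiff hinge stays where left. A springy seal under the front edge holds a shut, unlatched lid 0.03 to 0.05 rad open; the latch pulls it to about 0.02. Pushing it onto the seal takes 5 to 8 N at the front edge.
- lid_left (a point): Point on the lid's top surface, 20 mm behind its front edge and 90 mm to the crate's +y side of the middle: a clear place to push the lid down. Its frame is the lid's: x from front to hinge, z out of the top.
- lid_right (a point): The same on the crate's -y side.
- keeper (a point): Seat where the loop's crossbar centre must lie, on the keeper: a steel block 46 (x) x 26 (y) x 18 mm on the lid's top at mid-width, with a 13 mm high wall across its front end, leaning back. The seat is on the block's top just behind (+x of) that wall, 18 mm behind the lid's front edge, 21 mm above the lid's top. Frame as the lid's. The bar comes down behind the wall and is then drawn forward.
- lever (a joint): Lever angle in rad: 0 fully down (latched; handle points to crate -x, 10 degrees below level), growing as the handle rises and swings over towards the lid, at most 2.25; upright at 1.75. Turns about lever_pivot; light friction keeps it where left. Pressing it down with the loop hooked takes about 5 N at the grip; the last 0.3 rad, past centre, is pulled home by the loop.
- lever_pivot (a point): Axis of the lever (along crate y), fixed to the crate: 36 mm in front of the front face, 118 mm above the bench, mid-width. Frame as the crate's.
- lever_grip (a point): Middle of the red grip of the lever, on the face that is pushed to close it (the upper face when down, the lid side when upright), 57 mm from lever_pivot. The handle is 26 mm wide (y), 5 to 9 mm thick; the red grip is 30 mm long and ends 72 mm from lever_pivot.
- loop (a joint): Loop angle on the lever in rad, relative to the lever: 0 as when latched, growing as the loop swings away from the keeper towards the robot. The loop's direction (loop_pivot to loop_bar), as angle up from level outwards (crate -x) and over towards the lid, is 2.47 + lever - loop rad. It swings freely under gravity, at most 3.4.
- loop_pivot (a point): Hinge of the loop on the lever (axis along crate y), 20 mm from lever_pivot; it turns with the lever and lies 0.73 rad behind the handle's direction (lower when the lever is down, nearer the robot when it stands upright).
- loop_bar (a point): Middle of the loop's crossbar. The loop is a U of 6 mm wire, 46 mm wide, the bar 85 mm from loop_pivot. It swings past the lever's handle, which fits inside it. It starts leaning to the robot on a stop; pushed past upright it falls over. With the lever upright or farther back, the bar lands on the keeper block 8 to 25 mm behind the seat; with it well down it cannot pass the wall.
- bin_mid (a point): Bystander: open yellow plastic bin, 130 x 170 x 60 mm high. This point is its centre, 30 mm above the bench.
- bottle_mid (a point): Bystander: pale bottle with green cap, 60 mm diameter, 170 mm high. This point is half-way up.
- spanner_mid (a point): Bystander: steel spanner, 170 mm long, lying on the bench. This point is its middle.

How it is judged:
By the outcome, as a careful person would: the job done as asked, in the order asked, and still so for the second after the job is handed in, with the robot touching nothing.
It also fails if it takes over 51 s, if anything falls off the work surface, if the arm or the gripper's body presses on something with over 40 N, if the wrist force passes 120 N, or if a joint passes its speed limit or range.

## Robot

A 7-joint arm with a two-finger parallel gripper is mounted at the origin on the work surface. World frame = base frame: x ahead of the robot, y to its left, z up, the work surface at z = 0. Lengths are in m, angles in rad, forces in N, time in s.
With the tool pointing down it reaches from about 0.425 to 0.875 m from the base axis. Payload 4.7 kg.
Tool frame: the origin (TCP) lies midway between the tips of the shut fingers; the grasp point (between the pads) lies 19 mm behind it; x points along the fingers, y is the direction in which the jaws open and shut, and the axes are right-handed (so a half turn about x gives the same grasp; the last joint's range is limited). The gripper opens to 87 mm and grips with 3 to 60 N. Pads are 19 mm wide; open, the fingers measure 117 mm over their backs; the gripper's body (75 mm by 190 mm) begins 51 mm behind the grasp point.
Start: joints at [-1.215, 0.321, -0.07, 1.45, 0.023, 1.371, -0.057], TCP at [0.218, 0.612, 0.183] pointing down, gripper open.
Joint ranges: [-2.86, 2.86], [-0.3, 2.09], [-1.38, 1.24], [0.06, 2.45], [-1.56, 4.7], [0.09, 2.05], [-2.69, 2.69]. Speed limits (rad/s): [2.57, 2.57, 3.14, 3.14, 3.14, 3.14, 3.14].

## Interface

Orientations are given as a rotation vector (axis times angle).
In Python, from bench import ctrl gives the robot as it stands. The module is installed in compiled form; this text tells all that it offers.
- The arm moves only by the shell command python3 -m jog 'ROWS' [FORCE]. ROWS is JSON, a list of rows, each an object with "rot": the turn, a rotation vector about the tool's x, y, z in units of 5 degrees (1.0 is 5 degrees), a list of three; "travel": the shift along the tool's x, y, z in units of 0.3 m (1.0 is 0.3 m), a list of three; "jaw": the closure, from -1 (fully open) to 1 (shut), so that 0 is half open. In form: [{"rot": [ax, ay, az], "travel": [tx, ty, tz], "jaw": jaw}, ...]. A call has 1 to 8 rows; each row shifts and turns the commanded pose from where the row before left it, along the tool's axes as they then stand; what a row does not reach is not made up. A row lasts 1/10 s, in which the tool goes at most 50 mm and 8.59 degrees, less where a joint would pass 70% of its speed; a pose out of reach is approached as far as the arm can. A call with a number of a shift or a turn outside -1 to 1 is refused whole. A call with a gripper value outside its range is refused whole. The fingers move at their own pace and stop on an object; FORCE is the grip in N (left out, the last holds). Time passes only in rows, so rows that do not move let the fingers close. It gives the time, the measured TCP pose, the force and the opening at its end, in the units of the state.
- ctrl.get_state(): the state, without advancing time (a new reading comes with each control period).
- ctrl.get_image(name): name is "scene" or "top" or "wrist"; returns the picture (400x640x3 uint8, red, green, blue); there is no depth.
- ctrl.camera_model(name): a dict with "mtx" (3x3 intrinsics, pixels), "extrinsics" (4x4, takes a point from world to camera coordinates); the wrist camera has in their place "hand_eye" (4x4, takes a point from camera to tool coordinates, whose origin is the TCP and whose axes are the tool frame's). Camera axes: x right, y up, looking along -z (the intrinsics and any distortion apply to the point x, -y, -z); pixel columns grow to the right and rows downward; lengths in m; the calibration is good to about 2 mm. A picture is of the moment at which its call begins: read the wrist's pose just before it. camera_model takes no time and is no camera call.
- ctrl.close_job(): hands the job in, once; it reports no verdict.
The state is a dict: "time": time; "joint_positions": joint angles; "qd": joint speeds; "joint_torque": joint torques, N m; "position": TCP position; "tool_rot": TCP orientation; "ft_force": force on the tool from outside, world axes, zero at the start; "torque": the same for the moment, N m; "grip_width": opening from 0.0 (shut) to 1.0 (fully open).
Only numpy, scipy, OpenCV 4.12 (cv2) and the standard library are available. Lean on these libraries where they do the work, as an engineer would, in place of code of your own. Each camera call takes 0.05 s, during which the arm holds its last target.

## Working session

There is one attempt and no reset: what is moved stays moved. The work goes in short steps, Python scripts to look and compute and a shell command to move; the robot and the scene stay as the last step left them, time stands still between calls to the robot, and variables do not carry over. Pictures are saved under pics/ and viewed, and the job is handed in when it is done.

```bash
ls; mkdir -p pics
python3 - <<'E'
from bench import ctrl
import cv2,numpy as np
s=ctrl.get_state(); print(s)
for n in("scene","top"):
    cv2.imwrite(f"pics/{n}0.png",ctrl.get_image(n)[:,:,::-1]); print(n,ctrl.camera_model(n))
print(ctrl.camera_model("wrist"))
E
```

```text
pics
{'time': 0.0, 'joint_positions': array([-1.21489514,  0.32182524, -0.07005123,  1.45166054,  0.02261348,
        1.37083791, -0.05686572]), 'qd': array([ 1.27200761e-03, -4.84425643e-04,  7.39474663e-04,  9.78250219e-05,
       -7.52324809e-04, -8.79545859e-05,  1.86451644e-03]), 'joint_torque': array([-2.96772059e-04, -4.91269076e+01, -4.03943919e-01, -3.12532103e+01,
       -6.37527765e-02,  4.36415698e-02,  1.59732731e-04]), 'position': array([0.21773282, 0.61177044, 0.18236717]), 'tool_rot': array([ 0.26666873,  1.55431574, -0.26971829]), 'ft_force': array([-0.37066677, -0.14940864, -0.08780889]), 'torque': array([0.00014188, 0.00989682, 0.02083226]), 'grip_width': 0.9990979909500612}
scene {'mtx': array([[364.92273073,   0.        , 319.4766236 ],
       [  0.        , 364.92273073, 203.04531065],
       [  0.        ,   0.        ,   1.        ]]), 'extrinsics': array([[-0.52310414,  0.85225759, -0.00436615,  0.30884707],
       [-0.72482978, -0.4421842 ,  0.52829436,  0.40215749],
       [ 0.44831223,  0.27951768,  0.84905006, -1.2399426 ],
       [ 0.        ,  0.       
[... 371 characters left out ...]
48756e-01],
       [-1.77422205e-01, -3.06295959e-03,  9.84130062e-01,
        -9.55890927e-01],
       [ 0.00000000e+00,  0.00000000e+00,  0.00000000e+00,
         1.00000000e+00]])}
{'mtx': array([[359.10777226,   0.        , 313.35994559],
       [  0.        , 359.10777226, 196.18022182],
       [  0.        ,   0.        ,   1.        ]]), 'hand_eye': array([[-2.66327777e-05,  2.42340380e-01, -9.70191290e-01,
        -2.00371368e-01],
       [ 9.99999369e-01,  1.09613328e-03,  2.46347909e-04,
         3.85189152e-05],
       [ 1.12315901e-03, -9.70190671e-01, -2.42340256e-01,
        -6.58185920e-02],
       [ 0.00000000e+00,  0.00000000e+00,  0.00000000e+00,
         1.00000000e+00]])}
```

View pics/scene0.png

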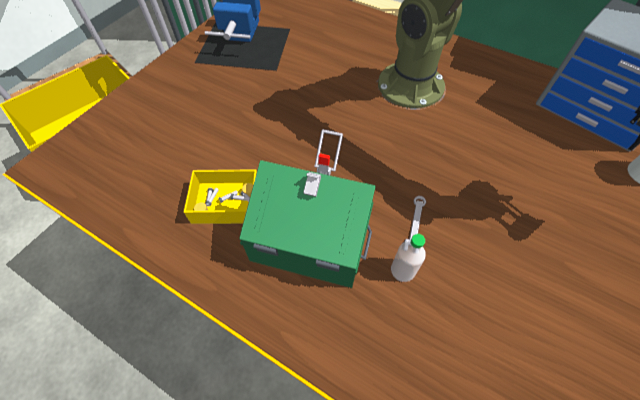

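View pics/top0.png

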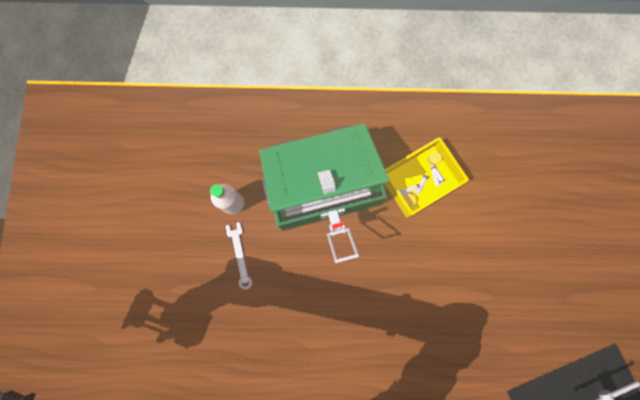

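Run:
```python
import cv2
a=cv2.imread("pics/scene0.png");cv2.imwrite("pics/s0c.png",cv2.resize(a[120:300,230:390],None,fx=5,fy=5,interpolation=2)[:,:800][:900])
cv2.imwrite("pics/s0c.png",cv2.resize(a[120:295,230:390],None,fx=3.4,fy=3.4,interpolation=2))
b=cv2.imread("pics/top0.png");cv2.imwrite("pics/t0c.png",cv2.resize(b[115:275,250:400],None,fx=3.7,fy=3.7,interpolation=2))
```

```text
(no output)
```

View pics/s0c.png

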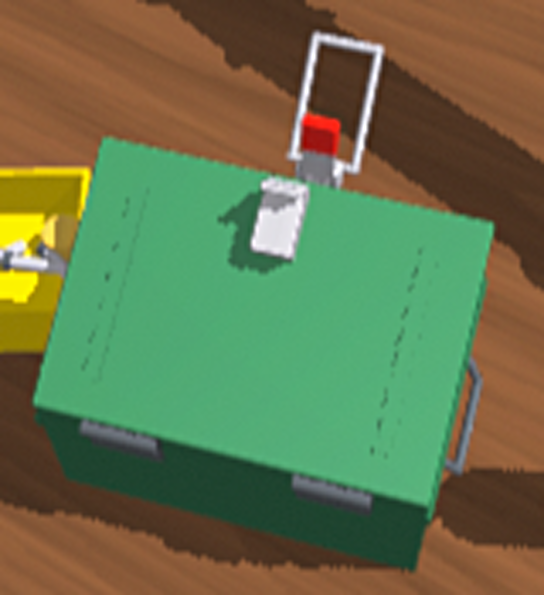

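View pics/t0c.png

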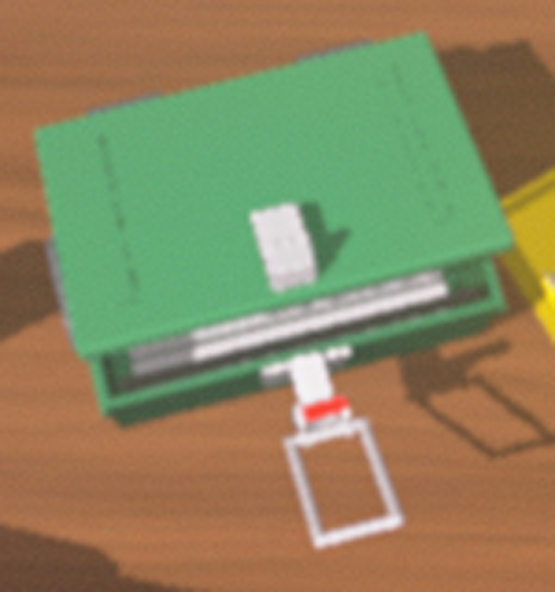

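```bash
cat > h.py <<'E'
import numpy as np
from scipy.optimize import least_squares
from scipy.spatial.transform import Rotation as R
from bench import ctrl
def proj(cam,P,tool=None):
    m=ctrl.camera_model(cam);P=np.atleast_2d(P)
    if cam=="wrist":
        T=np.eye(4);T[:3,:3]=R.from_rotvec(tool[1]).as_matrix();T[:3,3]=tool[0]
        E=np.linalg.inv(T@m["hand_eye"])
    else:E=m["extrinsics"]
    c=P@E[:3,:3].T+E[:3,3]
    u=np.c_[c[:,0],-c[:,1],-c[:,2]]@m["mtx"].T
    return u[:,:2]/u[:,2:]
def c2w(p,P):  # p: x,y,yaw
    c,s=np.cos(p[2]),np.sin(p[2]);P=np.atleast_2d(P)
    return np.c_[p[0]+c*P[:,0]-s*P[:,1],p[1]+s*P[:,0]+c*P[:,1],P[:,2]]
def lidpt(a,P): # P: crate coordinates with lid closed
    P=np.atleast_2d(P).astype(float);d=P-[.09,0,.12]
    c,s=np.cos(a),np.sin(a)
    return np.c_[.09+c*d[:,0]+s*d[:,2],d[:,1],.12-s*d[:,0]+c*d[:,2]]
PIV=np.array([-.126,0,.118])
def dirn(t): return np.array([-np.cos(t),0,np.sin(t)])
# handle direction angle = lever-0.1745 ; loop pivot lies behind by .73
def lpiv(l): return PIV+.02*dirn(l-.1745-.73)
def bar(l,o,y=0): return lpiv(l)+.085*dirn(2.47+l-o)+np.array([0,y,0])
def grip(l): return PIV+.057*dirn(l-.1745)
E
cat > fit.py <<'E'
from h import *
S=lambda u,v:(230+u/3.4,120+v/3.4);T=lambda u,v:(250+u/3.7,115+v/3.7)
L=np.array([[-.09,-.13,.132],[-.09,.13,.132],[.09,-.13,.132],[.09,.13,.132]])
obs=[("scene",S(105,137)),("scene",S(493,222)),("scene",S(35,403)),("scene",S(432,505)),
 ("top",T(512,245)),("top",T(82,350)),("top",T(428,35)),("top",T(38,130)),
 ("scene",S(417,570)),("scene",S(72,478)),
 ("scene",S(348,41)),("top",T(359,531)),("scene",S(320,117)),("top",T(325,411))]
def model(p):
    l=lidpt(p[3],L);C=np.array([[.09,.13,0],[.09,-.13,0]])
    g=PIV+.072*dirn(p[4]-.1745)
    P=np.vstack([l,l,C,bar(p[4],p[5]),bar(p[4],p[5]),g,g])
    W=c2w(p,P);return np.array([proj(o[0],w)[0] for o,w in zip(obs,W)])
f=lambda p:(model(p)-np.array([o[1] for o in obs])).ravel()
r=least_squares(f,[.63,0,.2,.5,1.6,2.],loss="soft_l1")
print(r.x.round(4));print(f(r.x).reshape(-1,2).round(1))
E
python3 fit.py
```

```text
[0.6742 0.0238 0.2823 0.4088 1.6412 3.3953]
[[-0.2 -0.6]
 [ 0.7 -0.4]
 [-1.4 -0.2]
 [-0.7 -0.3]
 [ 0.3 -0.1]
 [-1.6  2.7]
 [-1.6 -2.1]
 [-2.4 -0.6]
 [-0.3 -0.5]
 [-1.4 -0.3]
 [-0.4  0.3]
 [-0.4  0.1]
 [ 0.2 -0.4]
 [-0.2 -0.2]]
```

```bash
cat > g.py <<'E'
from h import *
import sys
CR=np.array([.6742,.0238,.2823])
def st():
    s=ctrl.get_state();M=R.from_rotvec(s["tool_rot"]).as_matrix();return s,M
def tocrate(P):
    c,s_=np.cos(CR[2]),np.sin(CR[2]);d=np.array(P)-[CR[0],CR[1],0]
    return np.array([c*d[0]+s_*d[1],-s_*d[0]+c*d[1],d[2]])
def vec_tool(v,M): # crate-vector to tool axes
    return M.T@R.from_euler('z',CR[2]).as_matrix()@v
if __name__=="__main__":
    s,M=st();print("t",s["time"].__round__(2),"crate pos mm",(tocrate(s["position"])*1e3).round(1),"F crate",(R.from_euler('z',-CR[2]).apply(s["ft_force"])).round(1),"w",round(float(s["grip_width"]),2))
    print("tool axes in crate frame (cols x,y,z):\n",(R.from_euler('z',-CR[2]).as_matrix()@M).round(3))
    sg=float(sys.argv[1])if len(sys.argv)>1 else 1
    # desired: x down, y= sg*crate y
    D=R.from_euler('z',CR[2]).as_matrix()@np.column_stack([[0,0,-1],[0,sg,0],np.cross([0,0,-1],[0,sg,0])])
    print("rot to align (5deg units)",(np.degrees(R.from_matrix(M.T@D).as_rotvec())/5).round(2))
    if len(sys.argv)>4:
        t=np.array([float(a) for a in sys.argv[2:5]])/1e3
        print("delta tool units .3m as is",(vec_tool(t-tocrate(s["position"]),M)/.3).round(4)," aligned",(D.T@R.from_euler('z',CR[2]).as_matrix()@(t-tocrate(s["position"]))/.3).round(4))
E
python3 g.py 1 -70 90 300;python3 g.py -1
python3 - <<'E'
from g import *
print("lid_left open",lidpt(.409,[-.07,.09,.132]),lidpt(.04,[-.07,.09,.132]))
s,M=st();print(M.round(3))
for r in (1,): pass
E
```

```text
t 0.1 crate pos mm [-274.6  691.9  182.5] F crate [ 0.5 -0.1 -0.5] w 1.0
tool axes in crate frame (cols x,y,z):
 [[-0.001  0.584  0.812]
 [-0.001  0.812 -0.584]
 [-1.    -0.002  0.   ]]
rot to align (5deg units) [-7.15 -0.01  0.02]
delta tool units .3m as is [-0.3894 -1.2305  1.7259]  aligned [-0.3917 -2.0065  0.682 ]
t 0.1 crate pos mm [-274.6  691.9  182.5] F crate [ 0.5 -0.1 -0.5] w 1.0
tool axes in crate frame (cols x,y,z):
 [[-0.001  0.584  0.812]
 [-0.001  0.812 -0.584]
 [-1.    -0.002  0.   ]]
rot to align (5deg units) [2.885e+01 2.000e-02 1.000e-02]
lid_left open [[-0.05203073  0.09        0.19464095]] [[-0.06939215  0.09        0.13838869]]
[[-0.     0.335  0.942]
 [-0.002  0.942 -0.335]
 [-1.    -0.002  0.   ]]
```

```bash
python3 -m jog '[{"rot":[-0.9,0,0],"travel":[-0.05,0,0],"jaw":1},{"rot":[-0.9,0,0],"travel":[-0.05,0,0],"jaw":1},{"rot":[-0.9,0,0],"travel":[-0.05,0,0],"jaw":1},{"rot":[-0.9,0,0],"travel":[-0.05,0,0],"jaw":1},{"rot":[-0.9,0,0],"travel":[-0.05,0,0],"jaw":1},{"rot":[-0.9,0,0],"travel":[-0.05,0,0],"jaw":1},{"rot":[-0.9,0,0],"travel":[-0.05,0,0],"jaw":1},{"rot":[-0.85,0,0],"travel":[-0.05,0,0],"jaw":1}]' 20; python3 g.py 1 -55 90 290
```

```text
time: 0.9
position: [0.2178, 0.6121, 0.3035]
tool_rot: [-0.225, 1.56, 0.223]
ft_force: [-0.4, 0.4, -0.2]
grip_width: 0.358
t 0.9 crate pos mm [-274.4  692.2  303.5] F crate [-0.3  0.5 -0.2] w 0.36
tool axes in crate frame (cols x,y,z):
 [[-0.001 -0.003  1.   ]
 [-0.001  1.     0.003]
 [-1.    -0.001 -0.001]]
rot to align (5deg units) [ 0.03 -0.01  0.01]
delta tool units .3m as is [ 0.0462 -2.0094  0.7253]  aligned [ 0.0448 -2.0072  0.7314]
```

```bash
python3 -m jog '[{"rot":[0,0,0],"travel":[0,-0.14,0.05],"jaw":1},{"rot":[0,0,0],"travel":[0,-0.14,0.05],"jaw":1},{"rot":[0,0,0],"travel":[0,-0.14,0.05],"jaw":1},{"rot":[0,0,0],"travel":[0,-0.14,0.05],"jaw":1},{"rot":[0,0,0],"travel":[0,-0.14,0.05],"jaw":1},{"rot":[0,0,0],"travel":[0,-0.14,0.05],"jaw":1},{"rot":[0,0,0],"travel":[0,-0.14,0.05],"jaw":1},{"rot":[0,0,0],"travel":[0,-0.14,0.05],"jaw":1}]' ; python3 g.py 1 -55 90 290
```

```text
time: 1.7
position: [0.4273, 0.3213, 0.3032]
tool_rot: [-0.222, 1.56, 0.221]
ft_force: [0.5, 1.5, 0.1]
grip_width: 0.005
t 1.7 crate pos mm [-154.2  354.5  303.2] F crate [0.9 1.3 0.1] w 0.01
tool axes in crate frame (cols x,y,z):
 [[-0.  0.  1.]
 [-0.  1. -0.]
 [-1. -0. -0.]]
rot to align (5deg units) [-0. -0.  0.]
delta tool units .3m as is [ 0.0439 -0.8817  0.3308]  aligned [ 0.0439 -0.8817  0.3307]
```

```bash
python3 -m jog '[{"rot":[0,0,0],"travel":[0,-0.14,0.05],"jaw":1},{"rot":[0,0,0],"travel":[0,-0.14,0.05],"jaw":1},{"rot":[0,0,0],"travel":[0,-0.14,0.05],"jaw":1},{"rot":[0,0,0],"travel":[0,-0.14,0.05],"jaw":1},{"rot":[0,0,0],"travel":[0,-0.14,0.05],"jaw":1},{"rot":[0,0,0],"travel":[0,-0.14,0.05],"jaw":1}]' ; python3 g.py 1 -55 90 240
python3 - <<'E'
from g import *
import cv2
s=ctrl.get_state();print(repr(s["position"]),repr(s["tool_rot"]))
cv2.imwrite("pics/w1.png",ctrl.get_image("wrist")[:,:,::-1])
E
```

```text
time: 2.3
position: [0.5839, 0.1046, 0.3032]
tool_rot: [-0.222, 1.56, 0.222]
ft_force: [0.1, 0.6, -1.1]
grip_width: 0.006
t 2.3 crate pos mm [-64.2 102.8 303.2] F crate [ 0.3  0.6 -1.1] w 0.01
tool axes in crate frame (cols x,y,z):
 [[-0. -0.  1.]
 [ 0.  1.  0.]
 [-1.  0. -0.]]
rot to align (5deg units) [ 0. -0. -0.]
delta tool units .3m as is [ 0.2105 -0.0426  0.0309]  aligned [ 0.2106 -0.0426  0.0308]
array([0.58387436, 0.10460383, 0.30316662]) array([-0.22163287,  1.55976786,  0.22182182])
```

View pics/w1.png

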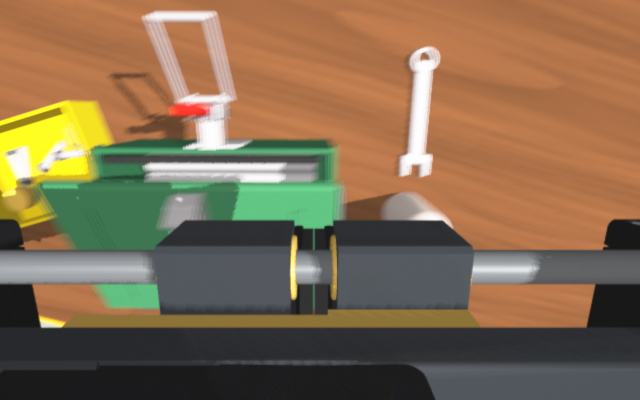

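```bash
python3 -m jog '[{"rot":[0,0,0],"travel":[0.08,-0.02,0.01],"jaw":1},{"rot":[0,0,0],"travel":[0.1,-0.02,0],"jaw":1},{"rot":[0,0,0],"travel":[0.1,0,0],"jaw":1},{"rot":[0,0,0],"travel":[0.05,0,0],"jaw":1},{"rot":[0,0,0],"travel":[0.03,0,0],"jaw":1},{"rot":[0,0,0],"travel":[0.03,0,0],"jaw":1}]' ; python3 g.py 1 -60 90 132
```

```text
time: 2.95
position: [0.5899, 0.0959, 0.1867]
tool_rot: [-0.222, 1.558, 0.222]
ft_force: [-0.1, -0.6, -0.2]
grip_width: 0.007
t 2.95 crate pos mm [-60.8  92.7 186.7] F crate [-0.3 -0.6 -0.2] w 0.01
tool axes in crate frame (cols x,y,z):
 [[ 0.001 -0.     1.   ]
 [ 0.     1.     0.   ]
 [-1.     0.     0.001]]
rot to align (5deg units) [ 0.    0.01 -0.  ]
delta tool units .3m as is [ 0.1824 -0.009   0.0026]  aligned [ 0.1824 -0.009   0.0028]
```

Run:
```python
from g import *
import cv2
cv2.imwrite("pics/s2.png",cv2.resize(ctrl.get_image("scene")[:,:,::-1][60:310,200:450],None,fx=2.4,fy=2.4,interpolation=2))
s=ctrl.get_state();print(s["position"],s["ft_force"])
```

```text
[0.58927221 0.09569814 0.18535111] [-1.34116861 -0.58328253 -0.52367852]
```

View pics/s2.png

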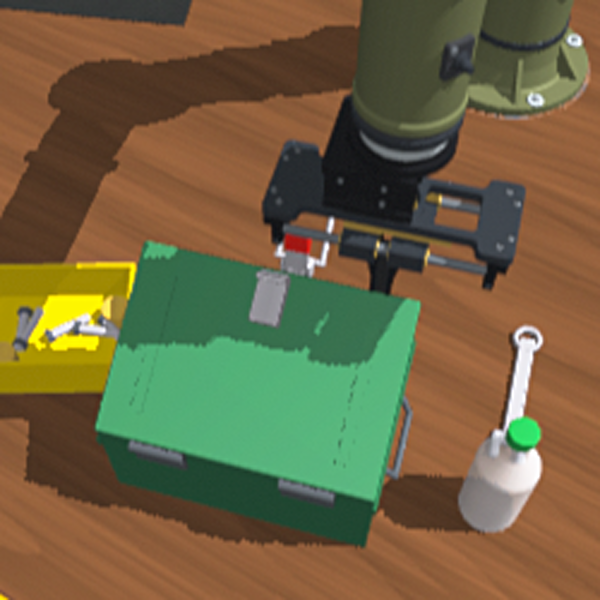

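Run:
```python
from g import *
s,M=st()
pr=lambda P:((proj("scene",P)-[200,60])*2.4).round(0).tolist()
print("tcp",pr(s["position"]))
L=np.array([[-.09,-.13,.132],[-.09,.13,.132],[.09,-.13,.132],[.09,.13,.132]])
for a in(.41,.37,.33,.28):print(a,pr(c2w(CR,lidpt(a,L))))
```

```text
tcp [[377.0, 309.0]]
0.41 [[146.0, 239.0], [422.0, 300.0], [93.0, 428.0], [375.0, 500.0]]
0.37 [[148.0, 241.0], [421.0, 301.0], [93.0, 428.0], [375.0, 499.0]]
0.33 [[150.0, 243.0], [421.0, 303.0], [94.0, 427.0], [376.0, 499.0]]
0.28 [[152.0, 246.0], [421.0, 305.0], [94.0, 426.0], [376.0, 498.0]]
```

Run:
```python
from g import *
import cv2
cv2.imwrite("pics/t2.png",cv2.resize(ctrl.get_image("top")[:,:,::-1][100:260,230:430],None,fx=4,fy=3.7,interpolation=2))
cv2.imwrite("pics/w2.png",ctrl.get_image("wrist")[:,:,::-1])
```

```text
(no output)
```

View pics/t2.png

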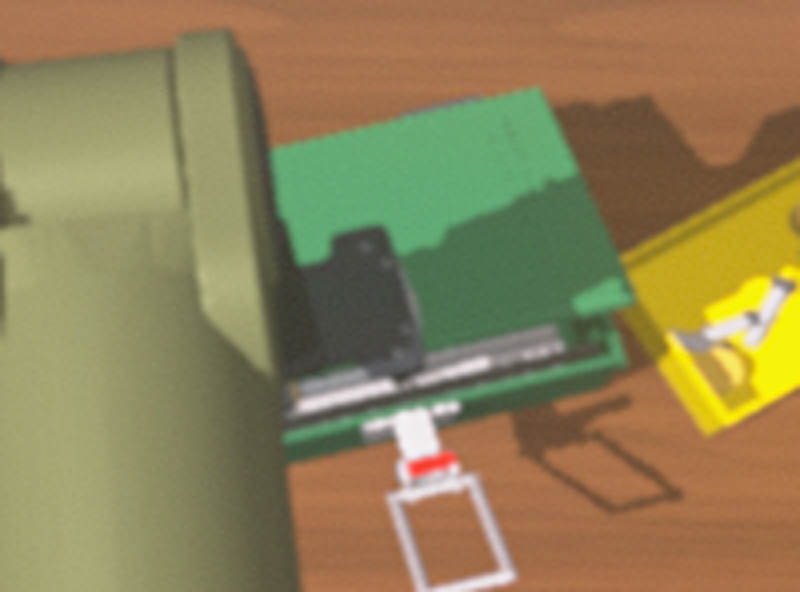

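View pics/w2.png

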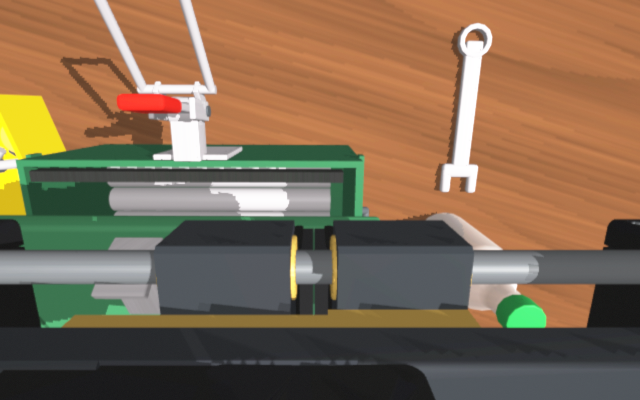

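Run:
```python
from g import *
s,M=st();t=(s["position"],s["tool_rot"])
w=lambda P,t=t:proj("wrist",P,t).round(0).tolist()
print("rim",w(c2w(CR,[[-.09,.13,.12],[-.09,-.13,.12]])),"lpiv",w(c2w(CR,lpiv(1.64))),"tcp",w(s["position"]), "tip corners",w(c2w(CR,[tocrate(s["position"])+np.array([-.0095,0,0]),tocrate(s["position"])+np.array([.0095,0,0])])))
t1=(np.array([0.58387436, 0.10460383, 0.30316662]),np.array([-0.22163287,  1.55976786,  0.22182182]))
for a in(.41,.35,.3):
  print(a,"lid w1",w(c2w(CR,lidpt(a,[[-.09,.13,.132],[-.09,-.13,.132]])),t1),"w2",w(c2w(CR,lidpt(a,[[-.09,.13,.132],[-.09,.13,.12]]))))
print("w1 rim",w(c2w(CR,[[-.09,.13,.12],[-.09,-.13,.12]]),t1),w(c2w(CR,[bar(1.64,3.395,.02),bar(1.64,3.395,-.02)]),t1))
```

```text
rim [[363.0, 157.0], [16.0, 157.0]] lpiv [[178.0, 85.0]] tcp [[313.0, 222.0]] tip corners [[313.0, 207.0], [313.0, 238.0]]
0.41 lid w1 [[345.0, 179.0], [41.0, 179.0]] w2 [[383.0, 215.0], [380.0, 201.0]]
0.35 lid w1 [[344.0, 171.0], [48.0, 172.0]] w2 [[380.0, 202.0], [377.0, 190.0]]
0.3 lid w1 [[344.0, 166.0], [54.0, 166.0]] w2 [[378.0, 192.0], [375.0, 182.0]]
w1 rim [[339.0, 145.0], [94.0, 146.0]] [[210.0, 11.0], [161.0, 11.0]]
```

Run:
```python
import cv2
a=cv2.imread("pics/w2.png");cv2.imwrite("pics/w2c.png",cv2.resize(a[190:320,240:400],None,fx=5,fy=4.6,interpolation=2))
```

```text
(no output)
```

View pics/w2c.png

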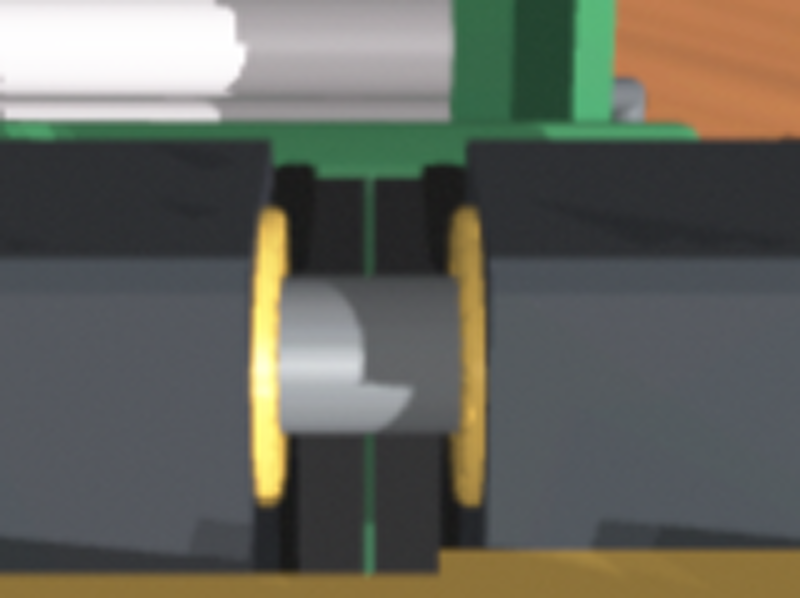

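```bash
python3 -m jog '[{"rot":[0,0,0],"travel":[0.015,0,0],"jaw":1},{"rot":[0,0,0],"travel":[0.015,0,0],"jaw":1},{"rot":[0,0,0],"travel":[0.015,0,0],"jaw":1},{"rot":[0,0,0],"travel":[0.015,0,0],"jaw":1},{"rot":[0,0,0],"travel":[0,0,0],"jaw":1}]' ; python3 g.py 1 -60 90 132;python3 - <<'E'
from g import *
import cv2
cv2.imwrite("pics/s3.png",cv2.resize(ctrl.get_image("scene")[:,:,::-1][60:310,200:450],None,fx=2.4,fy=2.4,interpolation=2))
a=ctrl.get_image("wrist")[:,:,::-1];cv2.imwrite("pics/w3.png",a)
print(ctrl.get_state()["ft_force"])
E
```

```text
time: 3.6
position: [0.5891, 0.0954, 0.1677]
tool_rot: [-0.222, 1.56, 0.221]
ft_force: [0.8, 0.3, -0.1]
grip_width: 0.005
t 3.6 crate pos mm [-61.8  92.4 167.7] F crate [ 0.9  0.1 -0.1] w 0.01
tool axes in crate frame (cols x,y,z):
 [[-0.001  0.     1.   ]
 [ 0.     1.    -0.   ]
 [-1.     0.    -0.001]]
rot to align (5deg units) [-0.   -0.01 -0.  ]
delta tool units .3m as is [ 0.1191 -0.0081  0.0061]  aligned [ 0.1191 -0.0081  0.006 ]
[-0.5817034   0.20271989  0.10523137]
```

View pics/s3.png

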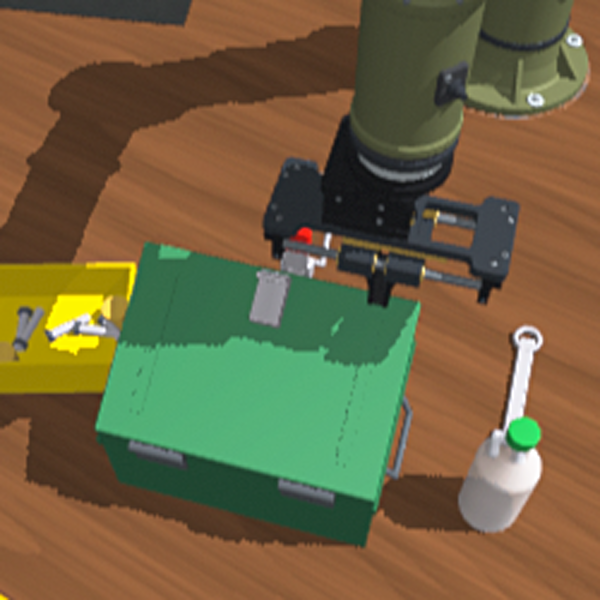

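View pics/w3.png

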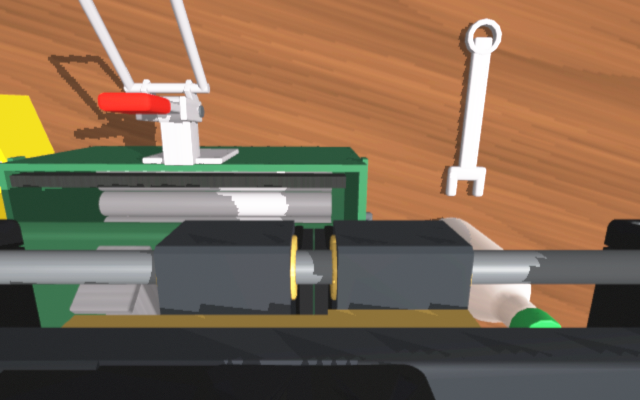

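```bash
python3 -m jog '[{"rot":[0,0,0],"travel":[0.015,0,0],"jaw":1},{"rot":[0,0,0],"travel":[0.015,0,0],"jaw":1},{"rot":[0,0,0],"travel":[0.015,0,0],"jaw":1},{"rot":[0,0,0],"travel":[0.015,0,0],"jaw":1},{"rot":[0,0,0],"travel":[0,0,0],"jaw":1}]' ; python3 -c "
from g import *
import cv2
cv2.imwrite('pics/s4.png',cv2.resize(ctrl.get_image('scene')[:,:,::-1][60:310,200:450],None,fx=2.4,fy=2.4,interpolation=2))
s=ctrl.get_state();print(s['ft_force'],((proj('scene',s['position'])-[200,60])*2.4))"
```

```text
time: 4.2
position: [0.5891, 0.0954, 0.1494]
tool_rot: [-0.222, 1.561, 0.221]
ft_force: [0.2, 0.2, 0.2]
grip_width: 0.001
[ 0.85988058  0.80239108 -0.37294571] [[373.3520882  330.55065517]]
```

View pics/s4.png

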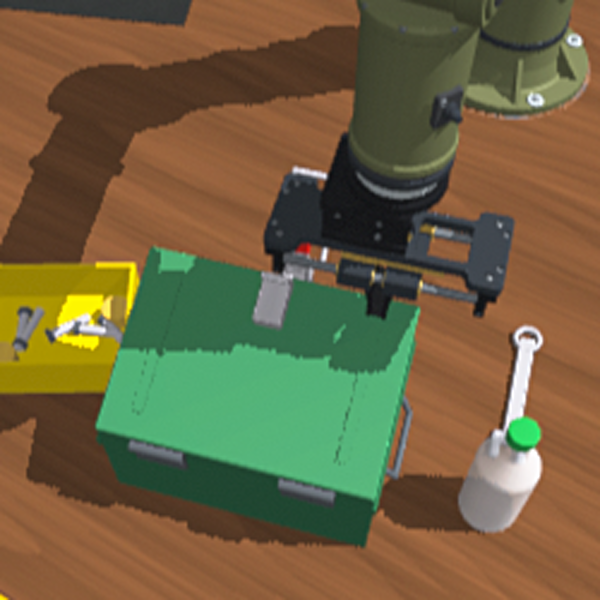

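```bash
python3 -m jog '[{"rot":[0,0,0],"travel":[0.02,0,0],"jaw":1},{"rot":[0,0,0],"travel":[0.02,0,0],"jaw":1},{"rot":[0,0,0],"travel":[0.02,0,0],"jaw":1},{"rot":[0,0,0],"travel":[0.01,0,0],"jaw":1},{"rot":[0,0,0],"travel":[0.01,0,0],"jaw":1},{"rot":[0,0,0],"travel":[0,0,0],"jaw":1}]' ; python3 -c "
from g import *
import cv2
cv2.imwrite('pics/s5.png',cv2.resize(ctrl.get_image('scene')[:,:,::-1][60:310,200:450],None,fx=2.4,fy=2.4,interpolation=2))
cv2.imwrite('pics/w5.png',ctrl.get_image('wrist')[:,:,::-1])
s=ctrl.get_state();print(s['ft_force'],s['joint_torque'],((proj('scene',s['position'])-[200,60])*2.4))"
```

```text
time: 4.85
position: [0.5893, 0.0954, 0.1259]
tool_rot: [-0.222, 1.56, 0.221]
ft_force: [-0.8, -0.2, 0.3]
grip_width: 0.009
[-0.07067666  0.08333019 -0.65382056] [-3.28636394e-03 -4.16550100e+01  2.63803929e+00 -2.98195428e+01
  5.56803541e-02  7.32573518e-02  3.84432115e-04] [[371.30663237 343.95378031]]
```

View pics/s5.png

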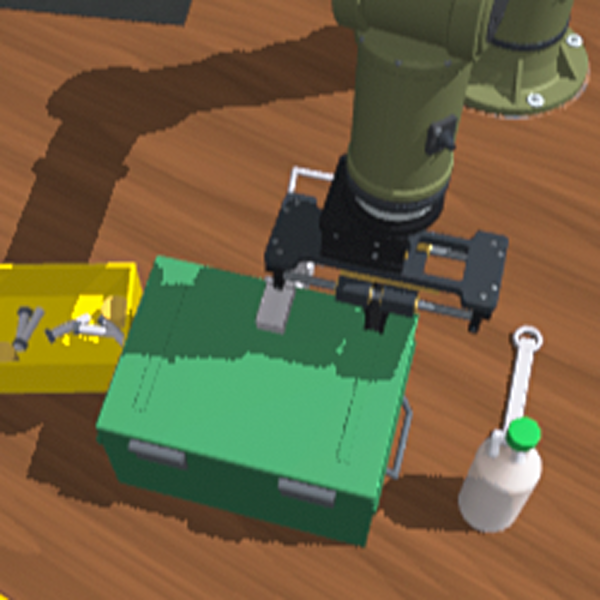

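View pics/w5.png

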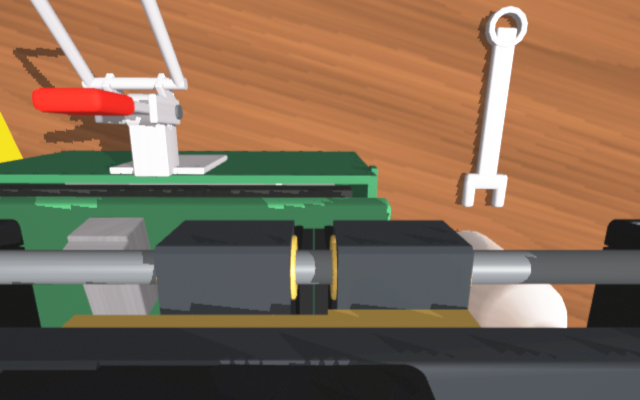

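```bash
python3 -m jog '[{"rot":[0,0,0],"travel":[-0.02,0.03,0],"jaw":1},{"rot":[0,0,0],"travel":[0,0.04,0],"jaw":1},{"rot":[0,0,0],"travel":[0.02,0,0],"jaw":1},{"rot":[0,0,0],"travel":[0.015,0,0],"jaw":1},{"rot":[0,0,0],"travel":[0.015,0,0],"jaw":1},{"rot":[0,0,0],"travel":[0.01,0,0],"jaw":1},{"rot":[0,0,0],"travel":[0,0,0],"jaw":1}]' ; python3 g.py 1 -60 112 109;  python3 -c "
from g import *
import cv2
cv2.imwrite('pics/s6.png',cv2.resize(ctrl.get_image('scene')[:,:,::-1][60:310,200:450],None,fx=2.4,fy=2.4,interpolation=2))
cv2.imwrite('pics/w6.png',ctrl.get_image('wrist')[:,:,::-1])
s=ctrl.get_state();print(s['ft_force'])"
```

```text
time: 5.65
position: [0.5833, 0.1149, 0.1136]
tool_rot: [-0.221, 1.561, 0.221]
ft_force: [-0.6, 0.4, 0.5]
grip_width: 0.002
t 5.65 crate pos mm [-61.9 112.9 113.6] F crate [-0.4  0.5  0.5] w 0.0
tool axes in crate frame (cols x,y,z):
 [[-0.001  0.001  1.   ]
 [-0.     1.    -0.001]
 [-1.    -0.    -0.001]]
rot to align (5deg units) [-0.01 -0.01  0.  ]
delta tool units .3m as is [ 0.0154 -0.0029  0.0064]  aligned [ 0.0154 -0.0029  0.0064]
[-0.11040425 -0.71723119  0.14923258]
```

View pics/s6.png

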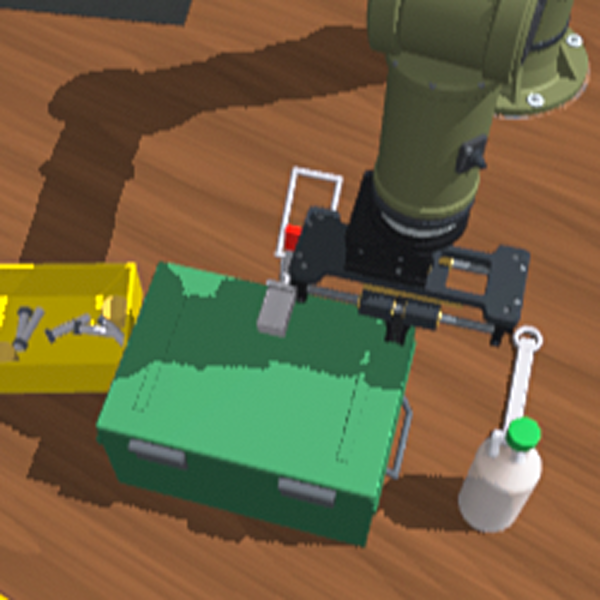

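View pics/w6.png

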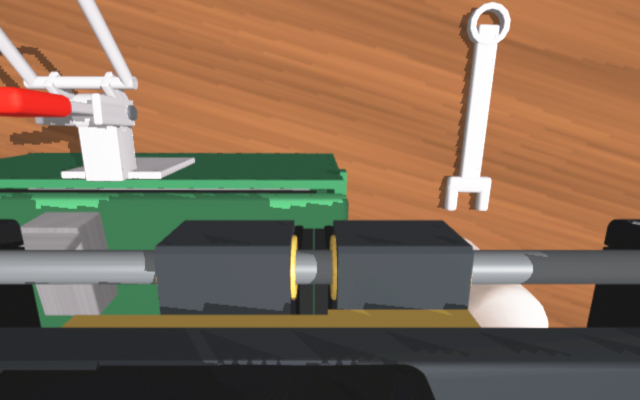

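```bash
python3 -m jog '[{"rot":[0,0,0],"travel":[0.01,0,0],"jaw":1},{"rot":[0,0,0],"travel":[0.01,0,0],"jaw":1},{"rot":[0,0,0],"travel":[0,0,0],"jaw":1}]'; python3 -m jog '[{"rot":[0,0,0],"travel":[0.01,0,0],"jaw":1},{"rot":[0,0,0],"travel":[0,0,0],"jaw":1}]'; python3 g.py 1 -60 112 109
```

```text
time: 6.05
position: [0.5835, 0.1155, 0.108]
tool_rot: [-0.221, 1.56, 0.221]
ft_force: [-0.8, -0.1, 0.8]
grip_width: 0.008
time: 6.25
position: [0.5835, 0.1156, 0.105]
tool_rot: [-0.222, 1.56, 0.222]
ft_force: [0.3, -0.4, -0.0]
grip_width: 0.007
t 6.25 crate pos mm [-61.5 113.4 105. ] F crate [ 0.2 -0.5 -0. ] w 0.01
tool axes in crate frame (cols x,y,z):
 [[-0.  0.  1.]
 [ 0.  1. -0.]
 [-1.  0. -0.]]
rot to align (5deg units) [-0. -0. -0.]
delta tool units .3m as is [-0.0132 -0.0048  0.0051]  aligned [-0.0132 -0.0048  0.0051]
```

```bash
python3 -c "
from g import *
import cv2
a=ctrl.get_image('scene')[:,:,::-1];b=ctrl.get_image('wrist')[:,:,::-1]
cv2.imwrite('pics/s7.png',cv2.resize(a[150:250,260:420],None,fx=5,fy=5,interpolation=2))
cv2.imwrite('pics/w7.png',cv2.resize(b[120:320,200:460],None,fx=3,fy=3,interpolation=2))
s=ctrl.get_state();print(s['ft_force'])"
```

```text
[ 1.44126145  0.53452168 -1.58801799]
```

View pics/s7.png

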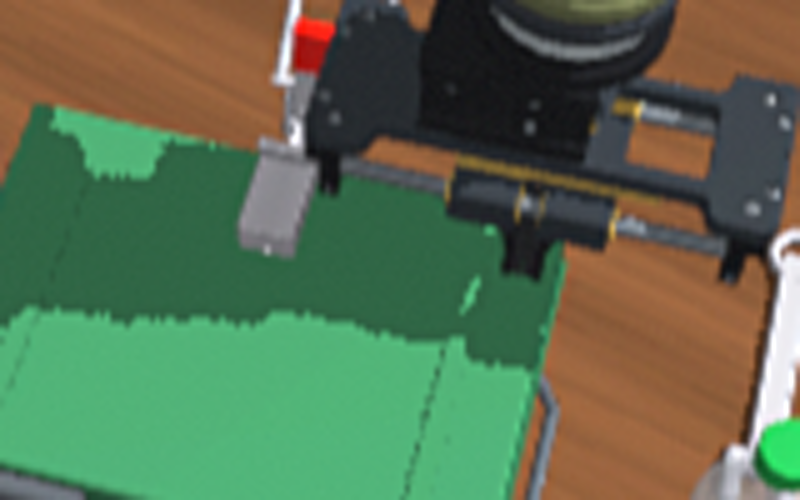

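View pics/w7.png

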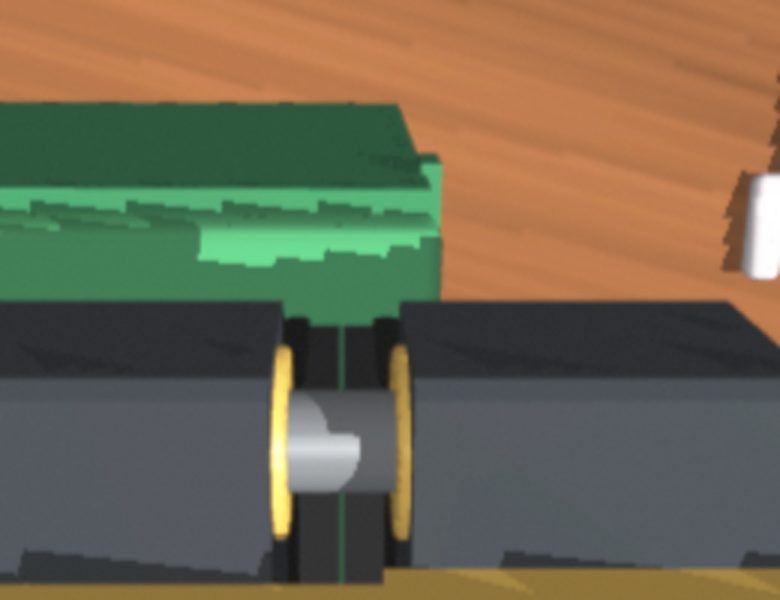

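```bash
for i in 1; do python3 -m jog '[{"rot":[0,0,0],"travel":[0.01,0,0],"jaw":1},{"rot":[0,0,0],"travel":[0,0,0],"jaw":1}]'; done; python3 -m jog '[{"rot":[0,0,0],"travel":[0.01,0,0],"jaw":1},{"rot":[0,0,0],"travel":[0,0,0],"jaw":1}]'
```

```text
time: 6.55
position: [0.5835, 0.1157, 0.1021]
tool_rot: [-0.222, 1.56, 0.222]
ft_force: [-0.2, 0.2, 0.2]
grip_width: 0.006
time: 6.75
position: [0.5837, 0.1157, 0.0998]
tool_rot: [-0.221, 1.559, 0.222]
ft_force: [-1.8, -0.5, 3.1]
grip_width: 0.005
```

```bash
python3 -m jog '[{"rot":[0,0,0],"travel":[0.01,0,0],"jaw":1},{"rot":[0,0,0],"travel":[0,0,0],"jaw":1}]'; python3 -m jog '[{"rot":[0,0,0],"travel":[0.007,0,0],"jaw":1},{"rot":[0,0,0],"travel":[0,0,0],"jaw":1}]'
```

```text
time: 6.95
position: [0.5835, 0.1156, 0.0975]
tool_rot: [-0.221, 1.56, 0.222]
ft_force: [-3.6, -0.9, 7.5]
grip_width: 0.003
time: 7.15
position: [0.5834, 0.1156, 0.096]
tool_rot: [-0.221, 1.56, 0.222]
ft_force: [-4.7, -1.0, 10.9]
grip_width: 0.004
```

```bash
python3 -m jog '[{"rot":[0,0,0],"travel":[-0.1,0,0],"jaw":1},{"rot":[0,0,0],"travel":[-0.15,0,0],"jaw":1},{"rot":[0,0,0],"travel":[-0.15,0,0],"jaw":1},{"rot":[0,0,0],"travel":[-0.05,-0.12,-0.11],"jaw":1},{"rot":[0,0,0],"travel":[0,-0.12,-0.12],"jaw":1},{"rot":[0,0,0],"travel":[0,-0.12,-0.1],"jaw":1},{"rot":[0,0,0],"travel":[0,0,0],"jaw":1}]'; python3 g.py 1 -165 0 136;  python3 -c "
from g import *
import cv2
s=ctrl.get_state();print(repr(s['position']),repr(s['tool_rot']))
b=ctrl.get_image('wrist')[:,:,::-1];cv2.imwrite('pics/w8.png',b)
a=ctrl.get_image('top')[:,:,::-1];cv2.imwrite('pics/t8.png',cv2.resize(a[100:260,230:430],None,fx=4,fy=3.7,interpolation=2))
a=ctrl.get_image('scene')[:,:,::-1];cv2.imwrite('pics/s8.png',cv2.resize(a[100:250,230:390],None,fx=4,fy=4,interpolation=2))"
```

```text
time: 7.85
position: [0.5177, -0.0219, 0.2298]
tool_rot: [-0.214, 1.56, 0.212]
ft_force: [0.1, 0.0, 0.2]
grip_width: 0.01
t 7.85 crate pos mm [-163.    -0.3  229.8] F crate [0.1 0.  0.2] w 0.01
tool axes in crate frame (cols x,y,z):
 [[ 0.     0.011  1.   ]
 [-0.002  1.    -0.011]
 [-1.    -0.002  0.001]]
rot to align (5deg units) [-0.13  0.01  0.02]
delta tool units .3m as is [ 0.3127  0.0016 -0.0068]  aligned [ 0.3127  0.0011 -0.0066]
array([ 0.51773804, -0.02192631,  0.2298129 ]) array([-0.21436563,  1.5595119 ,  0.21150877])
```

View pics/w8.png

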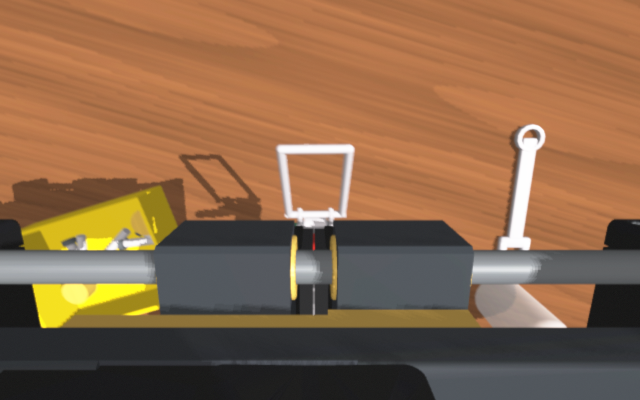

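View pics/t8.png

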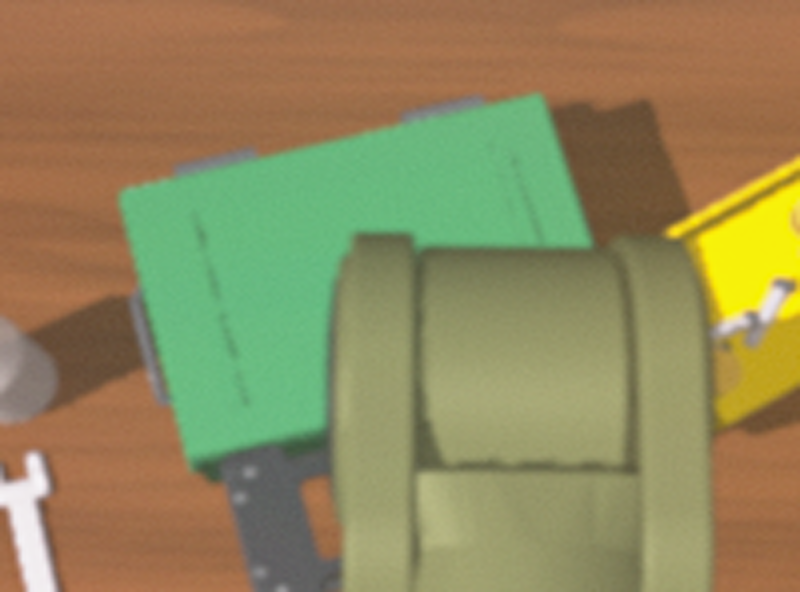

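View pics/s8.png

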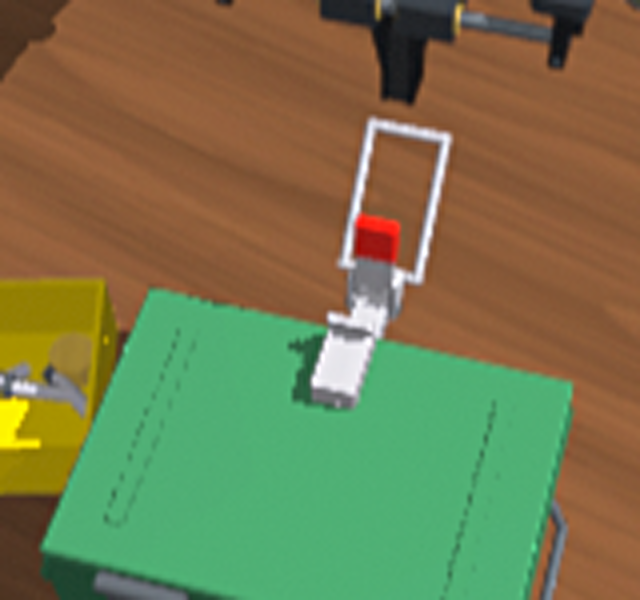

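Run:
```python
from g import *
s,M=st();p=s["position"]
pr=lambda P:((proj("scene",P)-[230,100])*4).round(0).tolist()
c=tocrate(p)
for o in(0,.025,.03,.036):
  print(o,pr(c2w(CR,[c+[dx,dy,o] for dx in(-.0095,.0095) for dy in(-.01,.01)])))
print("bar",pr(c2w(CR,[bar(1.64,3.395,-.023),bar(1.64,3.395,.023)])),"grip end",pr(c2w(CR,PIV+.072*dirn(1.64-.1745))))
for a in(.03,.05):print(a,"lid",pr(c2w(CR,lidpt(a,[[-.09,-.13,.132],[-.09,.13,.132],[.09,-.13,.132]]))),"seat",pr(c2w(CR,lidpt(a,[[-.072,0,.153]]))))
t=(np.array([ 0.51773804, -0.02192631,  0.2298129 ]),np.array([-0.21436563,  1.5595119 ,  0.21150877]))
print(proj("wrist",c2w(CR,[bar(1.64,3.395,-.023),bar(1.64,3.395,.023)]),t))
```

```text
0 [[389.0, 124.0], [423.0, 131.0], [380.0, 149.0], [415.0, 156.0]]
0.025 [[390.0, 92.0], [425.0, 99.0], [381.0, 117.0], [417.0, 124.0]]
0.03 [[390.0, 86.0], [425.0, 93.0], [381.0, 111.0], [417.0, 118.0]]
0.036 [[390.0, 78.0], [426.0, 85.0], [381.0, 103.0], [417.0, 110.0]]
bar [[371.0, 122.0], [445.0, 137.0]] grip end [[377.0, 216.0]]
0.03 lid [[149.0, 283.0], [575.0, 378.0], [38.0, 546.0]] seat [[348.0, 334.0]]
0.05 lid [[148.0, 280.0], [575.0, 375.0], [38.0, 546.0]] seat [[348.0, 332.0]]
[[279.07816506 143.30244756]
 [347.46616736 142.48215411]]
```

```bash
python3 -m jog '[{"rot":[-0.13,0,0],"travel":[0.11,0,-0.007],"jaw":1},{"rot":[0,0,0],"travel":[0.11,0,0],"jaw":1},{"rot":[0,0,0],"travel":[0.09,0.003,0],"jaw":1},{"rot":[0,0,0],"travel":[0,0,0.02],"jaw":1},{"rot":[0,0,0],"travel":[0,0,0.02],"jaw":1},{"rot":[0,0,0],"travel":[0,0,0.02],"jaw":1},{"rot":[0,0,0],"travel":[0,0,0],"jaw":1}]'; python3 g.py 1 -135 0 136;  python3 -c "
from g import *
import cv2
a=ctrl.get_image('scene')[:,:,::-1];cv2.imwrite('pics/s9.png',cv2.resize(a[100:250,230:390],None,fx=4,fy=4,interpolation=2))"
```

```text
time: 8.7
position: [0.5366, -0.0076, 0.1375]
tool_rot: [-0.231, 1.556, 0.231]
ft_force: [0.3, -1.0, 0.4]
grip_width: 0.003
t 8.7 crate pos mm [-140.9    8.2  137.5] F crate [-0.  -1.   0.4] w 0.0
tool axes in crate frame (cols x,y,z):
 [[ 0.003 -0.012  1.   ]
 [-0.001  1.     0.012]
 [-1.    -0.001  0.003]]
rot to align (5deg units) [0.14 0.03 0.01]
delta tool units .3m as is [ 0.005  -0.0274  0.0193]  aligned [ 0.005  -0.0272  0.0196]
```

View pics/s9.png

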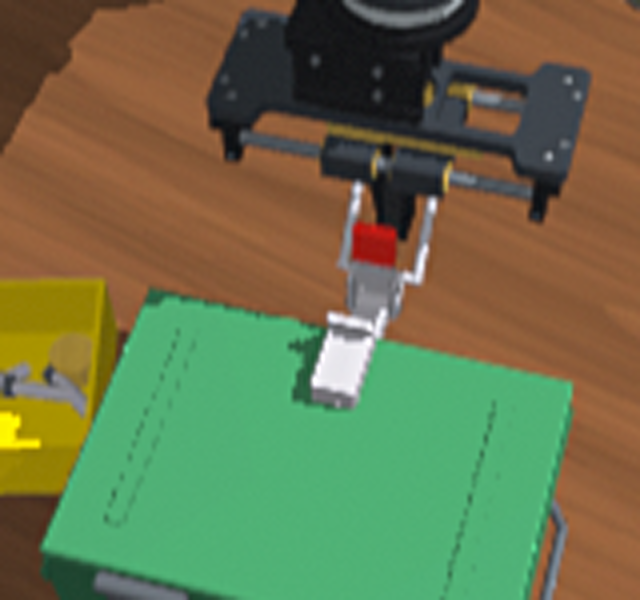

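```bash
python3 -m jog '[{"rot":[0.14,0,0],"travel":[0,-0.02,0.015],"jaw":1},{"rot":[0,0,0],"travel":[0,0,0.015],"jaw":1},{"rot":[0,0,0],"travel":[0,0,0],"jaw":1}]'; python3 g.py 1 -135 0 136;  python3 -c "
from g import *
import cv2
a=ctrl.get_image('scene')[:,:,::-1];cv2.imwrite('pics/s10.png',cv2.resize(a[100:250,230:390],None,fx=4,fy=4,interpolation=2))
pr=lambda P:((proj('scene',P)-[230,100])*4).round(0).tolist()
for l in (1.64,1.75,1.85,1.95):print(l,pr(c2w(CR,[PIV+.072*dirn(l-.1745),bar(l,3.395,.023)])))"
```

```text
time: 9.05
position: [0.5457, -0.0121, 0.1364]
tool_rot: [-0.221, 1.559, 0.22]
ft_force: [0.6, 0.7, -0.2]
grip_width: 0.007
t 9.05 crate pos mm [-133.4    1.3  136.4] F crate [ 0.7  0.5 -0.2] w 0.01
tool axes in crate frame (cols x,y,z):
 [[ 0.001  0.002  1.   ]
 [-0.001  1.    -0.002]
 [-1.    -0.001  0.001]]
rot to align (5deg units) [-0.02  0.01  0.01]
delta tool units .3m as is [ 0.0012 -0.0043 -0.0054]  aligned [ 0.0012 -0.0043 -0.0054]
1.64 [[377.0, 216.0], [445.0, 137.0]]
1.75 [[374.0, 226.0], [443.0, 137.0]]
1.85 [[370.0, 236.0], [440.0, 139.0]]
1.95 [[367.0, 247.0], [437.0, 143.0]]
```

View pics/s10.png

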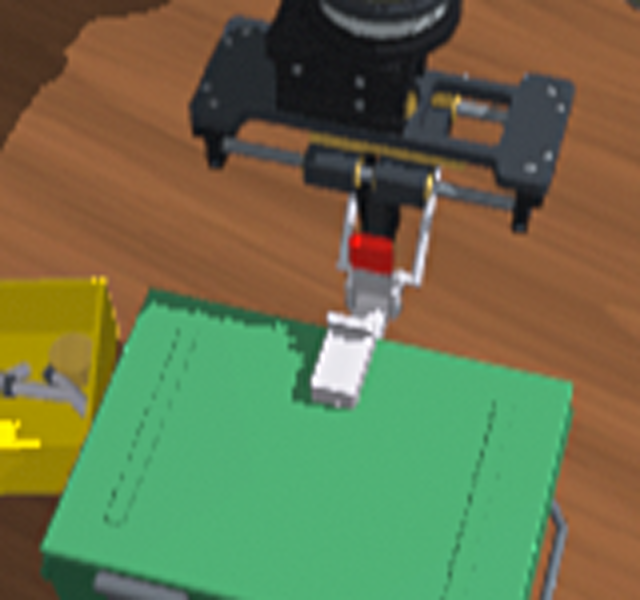

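```bash
python3 -m jog '[{"rot":[0,0,0],"travel":[-0.12,0,-0.01],"jaw":1},{"rot":[0,0,0],"travel":[-0.12,0,0],"jaw":1},{"rot":[0,0,0],"travel":[-0.1,0,0],"jaw":1},{"rot":[0,0,0],"travel":[0,0,-0.1],"jaw":1},{"rot":[0,0,0],"travel":[0,0,-0.1],"jaw":1},{"rot":[0,0,0],"travel":[0,0,-0.11],"jaw":1},{"rot":[0,0,0],"travel":[0.03,0,0],"jaw":1},{"rot":[0,0,0],"travel":[0,0,0],"jaw":1}]'; python3 g.py 1 -225 2 152;  python3 -c "
from g import *
import cv2
s=ctrl.get_state();print(repr(s['position']),repr(s['tool_rot']))
b=ctrl.get_image('wrist')[:,:,::-1];cv2.imwrite('pics/w11.png',b)
print(proj('wrist',c2w(CR,[bar(1.85,3.395,-.023),bar(1.85,3.395,.023),PIV+.072*dirn(1.85-.1745)]),(s['position'],s['tool_rot'])))
a=ctrl.get_image('scene')[:,:,::-1];cv2.imwrite('pics/s11.png',cv2.resize(a[80:230,230:390],None,fx=4,fy=4,interpolation=2))"
```

```text
time: 9.9
position: [0.4523, -0.0382, 0.2285]
tool_rot: [-0.22, 1.559, 0.221]
ft_force: [-0.6, 0.2, 0.5]
grip_width: 0.004
t 9.9 crate pos mm [-230.4    2.3  228.5] F crate [-0.5  0.3  0.5] w 0.0
tool axes in crate frame (cols x,y,z):
 [[ 0.001  0.001  1.   ]
 [ 0.001  1.    -0.001]
 [-1.     0.001  0.001]]
rot to align (5deg units) [-0.01  0.01 -0.01]
delta tool units .3m as is [ 0.2552 -0.0012  0.0179]  aligned [ 0.2552 -0.001   0.0181]
array([ 0.45225055, -0.03818177,  0.2285485 ]) array([-0.21978231,  1.55891861,  0.2213851 ])
[[276.58599633 268.01265898]
 [343.70964032 267.84320634]
 [310.69489593 345.40857792]]
```

View pics/s11.png

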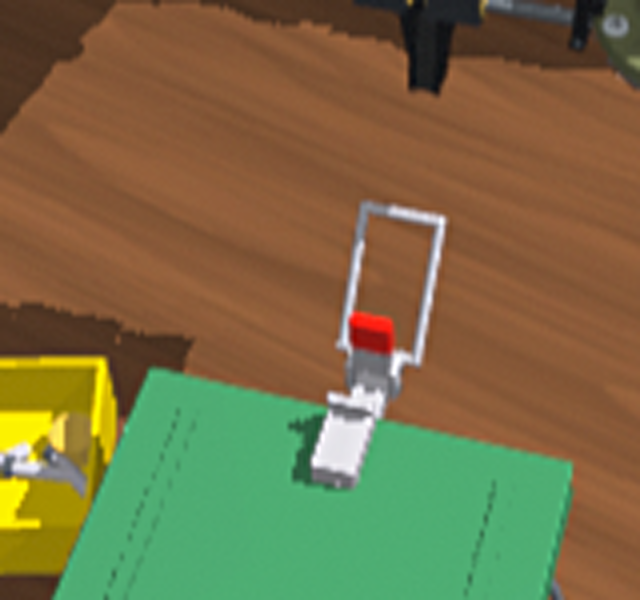

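View pics/w11.png

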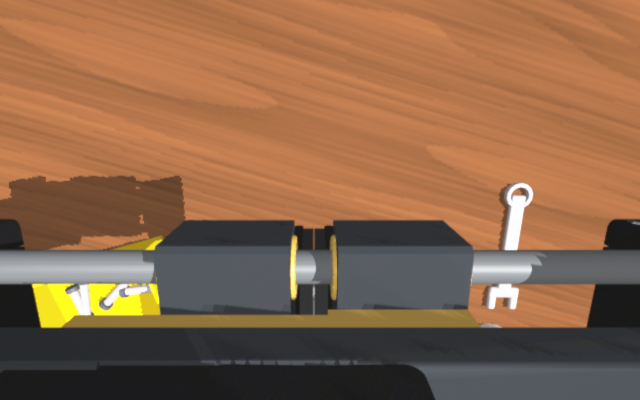

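```bash
python3 -m jog '[{"rot":[0,0,0],"travel":[0.1,0,0.01],"jaw":1},{"rot":[0,0,0],"travel":[0.1,0,0],"jaw":1},{"rot":[0,0,0],"travel":[0.055,0,0],"jaw":1},{"rot":[0,0,0],"travel":[0,0,0.05],"jaw":1},{"rot":[0,0,0],"travel":[0,0,0.05],"jaw":1},{"rot":[0,0,0],"travel":[-0.02,0,0.05],"jaw":1},{"rot":[0,0,0],"travel":[-0.02,0,0.05],"jaw":1}]'; python3 g.py 1 -128 2 168;  python3 -c "
from g import *
import cv2
a=ctrl.get_image('scene')[:,:,::-1];cv2.imwrite('pics/s12.png',cv2.resize(a[80:230,230:390],None,fx=4,fy=4,interpolation=2))"
```

```text
time: 10.7
position: [0.5144, -0.0202, 0.1641]
tool_rot: [-0.222, 1.561, 0.221]
ft_force: [0.3, 0.2, 0.7]
grip_width: 0.007
t 10.7 crate pos mm [-165.7    2.2  164.1] F crate [0.3 0.1 0.7] w 0.01
tool axes in crate frame (cols x,y,z):
 [[-0.001  0.     1.   ]
 [-0.     1.    -0.   ]
 [-1.    -0.    -0.001]]
rot to align (5deg units) [-0.   -0.01  0.01]
delta tool units .3m as is [-0.0131 -0.0007  0.1257]  aligned [-0.0129 -0.0007  0.1258]
```

View pics/s12.png

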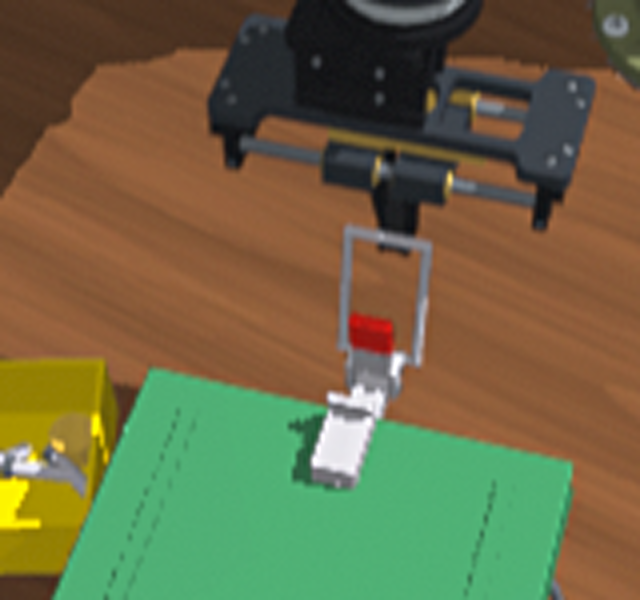

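```bash
python3 -m jog '[{"rot":[0,0,0],"travel":[0,0,0.03],"jaw":1},{"rot":[0,0,0],"travel":[0,0,0.03],"jaw":1},{"rot":[0,0,0],"travel":[0,0,0.03],"jaw":1},{"rot":[0,0,0],"travel":[0,0,0.03],"jaw":1},{"rot":[0,0,0],"travel":[0,0,0],"jaw":1},{"rot":[0,0,0],"travel":[0,0,0],"jaw":1}]'; python3 g.py 1 -128 2 168;  python3 -c "
from g import *
import cv2
a=ctrl.get_image('scene')[:,:,::-1];cv2.imwrite('pics/s13.png',cv2.resize(a[80:230,230:390],None,fx=4,fy=4,interpolation=2))"
```

```text
time: 11.35
position: [0.5477, -0.0109, 0.1644]
tool_rot: [-0.221, 1.56, 0.221]
ft_force: [-0.9, 0.1, 0.1]
grip_width: 0.005
t 11.35 crate pos mm [-131.2    1.9  164.4] F crate [-0.8  0.3  0.1] w 0.0
tool axes in crate frame (cols x,y,z):
 [[-0.001  0.001  1.   ]
 [-0.     1.    -0.001]
 [-1.    -0.    -0.001]]
rot to align (5deg units) [-0.01 -0.01  0.  ]
delta tool units .3m as is [-0.0121  0.0003  0.0106]  aligned [-0.0121  0.0003  0.0106]
```

View pics/s13.png

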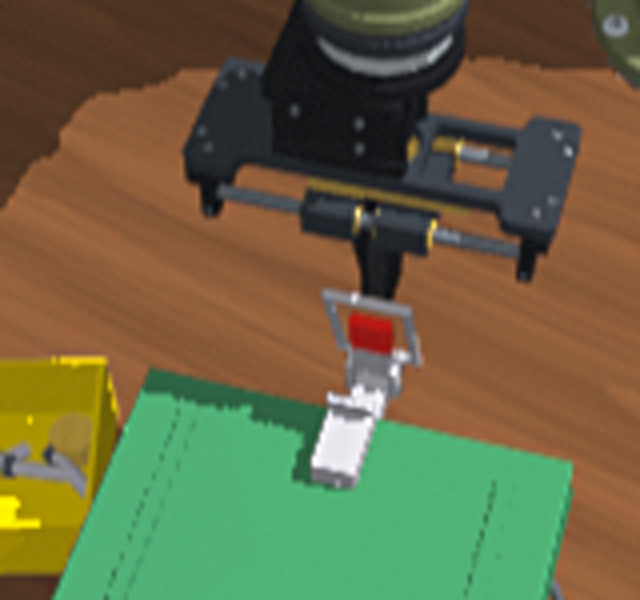

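Bar at about crop (368,303), held just past upright against the finger; push on a little so that it falls.

```bash
python3 -m jog '[{"rot":[0,0,0],"travel":[0,0,0.03],"jaw":1},{"rot":[0,0,0],"travel":[0,0,0.03],"jaw":1},{"rot":[0,0,0],"travel":[0,0,0.03],"jaw":1},{"rot":[0,0,0],"travel":[0,0,0],"jaw":1},{"rot":[0,0,0],"travel":[0,0,0],"jaw":1},{"rot":[0,0,0],"travel":[0,0,0],"jaw":1}]'; python3 g.py 1 -128 2 168;  python3 -c "
from g import *
import cv2
a=ctrl.get_image('scene')[:,:,::-1];cv2.imwrite('pics/s14.png',cv2.resize(a[80:230,230:390],None,fx=4,fy=4,interpolation=2))"
```

```text
time: 12.0
position: [0.5735, -0.0035, 0.1644]
tool_rot: [-0.221, 1.56, 0.221]
ft_force: [-0.3, -0.7, -0.0]
grip_width: 0.004
t 12.0 crate pos mm [-104.3    1.8  164.4] F crate [-0.5 -0.6 -0. ] w 0.0
tool axes in crate frame (cols x,y,z):
 [[-0.001  0.001  1.   ]
 [ 0.     1.    -0.001]
 [-1.     0.    -0.001]]
rot to align (5deg units) [-0.01 -0.01 -0.  ]
delta tool units .3m as is [-0.012   0.0006 -0.0788]  aligned [-0.0121  0.0007 -0.0788]
```

View pics/s14.png

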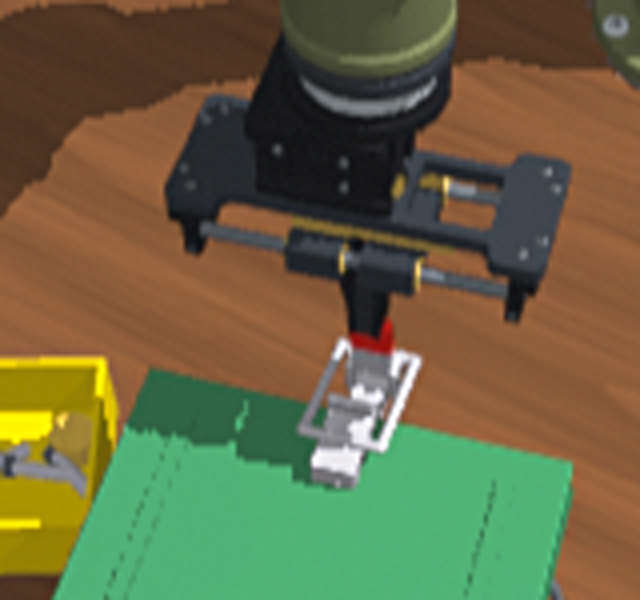

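```bash
python3 -m jog '[{"rot":[0,0,0],"travel":[0,0,0.025],"jaw":1},{"rot":[0,0,0],"travel":[0.05,0,0],"jaw":1},{"rot":[0,0,0],"travel":[0.05,0,0],"jaw":1},{"rot":[0,0,0],"travel":[0,0,-0.03],"jaw":1},{"rot":[0,0,0],"travel":[0,0,-0.03],"jaw":1},{"rot":[0,0,0],"travel":[0,0,-0.03],"jaw":1},{"rot":[0,0,0],"travel":[0,0,-0.03],"jaw":1},{"rot":[0,0,0],"travel":[0,0,0],"jaw":1}]'; python3 g.py 1 -135 2 134;  python3 -c "
from g import *
import cv2
a=ctrl.get_image('scene')[:,:,::-1];cv2.imwrite('pics/s15.png',cv2.resize(a[80:230,230:390],None,fx=4,fy=4,interpolation=2))"
```

```text
time: 12.85
position: [0.5451, -0.012, 0.1353]
tool_rot: [-0.22, 1.559, 0.221]
ft_force: [-0.3, -0.2, 0.3]
grip_width: 0.004
t 12.85 crate pos mm [-133.9    1.6  135.3] F crate [-0.3 -0.1  0.3] w 0.0
tool axes in crate frame (cols x,y,z):
 [[ 0.     0.002  1.   ]
 [ 0.     1.    -0.002]
 [-1.     0.     0.   ]]
rot to align (5deg units) [-0.02  0.   -0.01]
delta tool units .3m as is [ 0.0042  0.0013 -0.0037]  aligned [ 0.0042  0.0013 -0.0036]
```

View pics/s15.png

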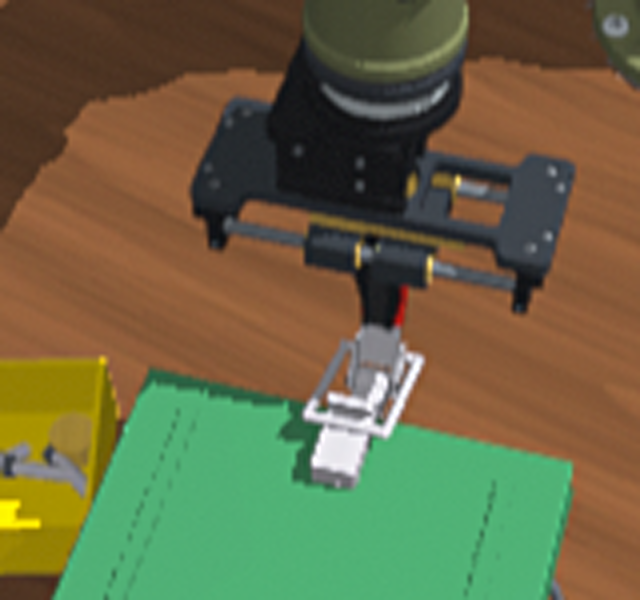

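```bash
python3 -m jog '[{"rot":[0,0,0],"travel":[0.005,0,-0.03],"jaw":1},{"rot":[0,0,0],"travel":[0.015,0,-0.02],"jaw":1},{"rot":[0,0,0],"travel":[0.015,0,-0.02],"jaw":1},{"rot":[0,0,0],"travel":[0,0,0],"jaw":1}]'; python3 g.py 1 -171 2 105.5;  python3 -c "
from g import *
import cv2
a=ctrl.get_image('scene')[:,:,::-1];cv2.imwrite('pics/s16.png',cv2.resize(a[80:230,230:390],None,fx=4,fy=4,interpolation=2))"
```

```text
time: 13.3
position: [0.5245, -0.0175, 0.123]
tool_rot: [-0.22, 1.562, 0.221]
ft_force: [0.3, 0.4, 0.3]
grip_width: 0.004
t 13.3 crate pos mm [-155.3    2.   123. ] F crate [0.3 0.3 0.3] w 0.0
tool axes in crate frame (cols x,y,z):
 [[-0.002  0.001  1.   ]
 [ 0.001  1.    -0.001]
 [-1.     0.001 -0.002]]
rot to align (5deg units) [-0.02 -0.02 -0.01]
delta tool units .3m as is [ 0.0586 -0.0001 -0.0524]  aligned [ 0.0585  0.0001 -0.0525]
```

View pics/s16.png

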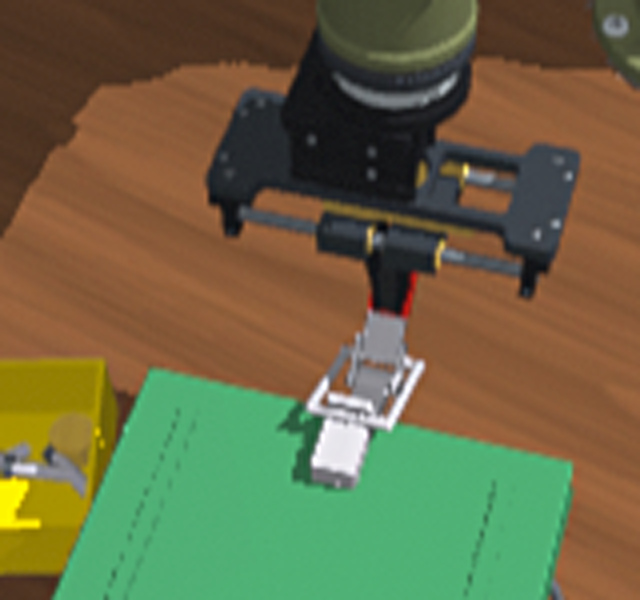

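```bash
python3 -m jog '[{"rot":[0,0,0],"travel":[0.02,0,-0.02],"jaw":1},{"rot":[0,0,0],"travel":[0.02,0,-0.02],"jaw":1},{"rot":[0,0,0],"travel":[0.02,0,-0.015],"jaw":1},{"rot":[0,0,0],"travel":[0,0,0],"jaw":1}]'; python3 -m jog '[{"rot":[0,0,0],"travel":[0.02,0,-0.01],"jaw":1},{"rot":[0,0,0],"travel":[0.02,0,-0.01],"jaw":1},{"rot":[0,0,0],"travel":[0,0,0],"jaw":1}]'; python3 g.py 1 -180 2 89;  python3 -c "
from g import *
import cv2
a=ctrl.get_image('scene')[:,:,::-1];cv2.imwrite('pics/s17.png',cv2.resize(a[80:230,230:390],None,fx=4,fy=4,interpolation=2))"
```

```text
time: 13.75
position: [0.5086, -0.0221, 0.1048]
tool_rot: [-0.22, 1.562, 0.221]
ft_force: [0.7, 0.9, 0.3]
grip_width: 0.008
time: 14.05
position: [0.503, -0.0236, 0.0927]
tool_rot: [-0.221, 1.562, 0.221]
ft_force: [0.0, 0.3, -0.6]
grip_width: 0.005
t 14.05 crate pos mm [-177.6    2.2   92.7] F crate [ 0.1  0.3 -0.6] w 0.0
tool axes in crate frame (cols x,y,z):
 [[-0.003  0.001  1.   ]
 [ 0.     1.    -0.001]
 [-1.     0.    -0.003]]
rot to align (5deg units) [-0.01 -0.03 -0.01]
delta tool units .3m as is [ 0.0125 -0.0006 -0.008 ]  aligned [ 0.0125 -0.0006 -0.0081]
```

View pics/s17.png

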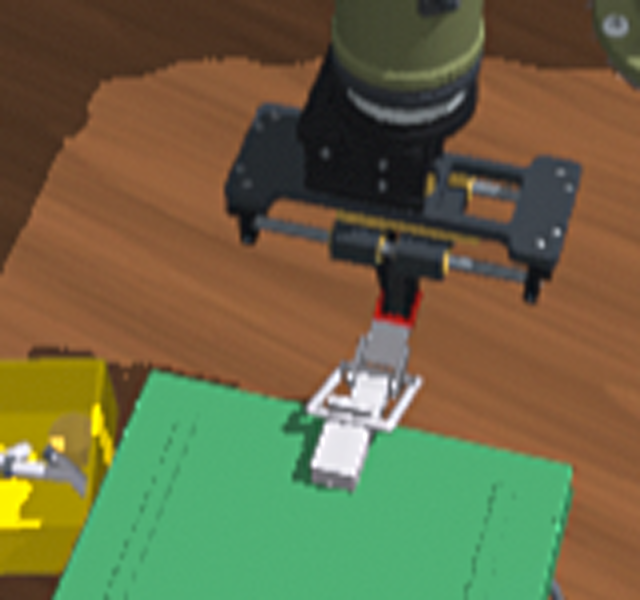

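```bash
python3 -m jog '[{"rot":[0,0,0],"travel":[0.02,0,-0.008],"jaw":1},{"rot":[0,0,0],"travel":[0.015,0,0],"jaw":1},{"rot":[0,0,0],"travel":[0,0,0],"jaw":1}]'; python3 -m jog '[{"rot":[0,0,0],"travel":[0.015,0,0],"jaw":1},{"rot":[0,0,0],"travel":[0,0,0],"jaw":1}]';  python3 -m jog '[{"rot":[0,0,0],"travel":[0.012,0,0],"jaw":1},{"rot":[0,0,0],"travel":[0,0,0],"jaw":1}]'; python3 -c "
from g import *
import cv2
a=ctrl.get_image('scene')[:,:,::-1];cv2.imwrite('pics/s18.png',cv2.resize(a[80:230,230:390],None,fx=4,fy=4,interpolation=2))"
```

```text
time: 14.4
position: [0.5014, -0.0241, 0.0826]
tool_rot: [-0.221, 1.561, 0.221]
ft_force: [-0.3, -1.1, 0.5]
grip_width: 0.006
time: 14.6
position: [0.5019, -0.024, 0.0784]
tool_rot: [-0.221, 1.56, 0.221]
ft_force: [-0.6, 0.8, 0.1]
grip_width: 0.004
time: 14.8
position: [0.5026, -0.024, 0.0759]
tool_rot: [-0.221, 1.559, 0.221]
ft_force: [-0.8, -0.0, 3.4]
grip_width: 0.007
```

View pics/s18.png

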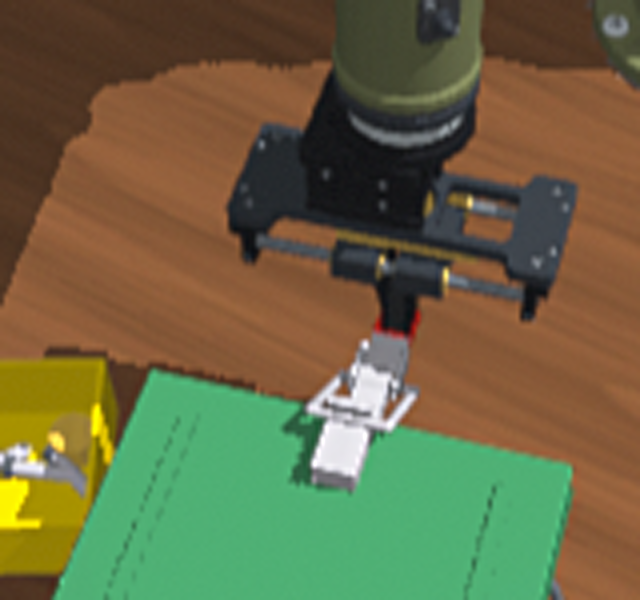

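```bash
python3 -m jog '[{"rot":[0,0,0],"travel":[0.008,0,0],"jaw":1},{"rot":[0,0,0],"travel":[0,0,0],"jaw":1}]'; python3 -m jog '[{"rot":[0,0,0],"travel":[0.008,0,0],"jaw":1},{"rot":[0,0,0],"travel":[0,0,0],"jaw":1}]'
```

```text
time: 15.05
position: [0.5028, -0.0239, 0.0754]
tool_rot: [-0.22, 1.559, 0.221]
ft_force: [-6.9, 0.3, 16.8]
grip_width: 0.005
time: 15.25
position: [0.5029, -0.0238, 0.075]
tool_rot: [-0.219, 1.558, 0.222]
ft_force: [-11.5, -0.0, 30.5]
grip_width: 0.001
```

```bash
python3 -m jog '[{"rot":[0,0,0],"travel":[-0.03,0,0],"jaw":1},{"rot":[0,0,0],"travel":[-0.1,0,0],"jaw":1},{"rot":[0,0,0],"travel":[-0.16,0,0],"jaw":1},{"rot":[0,0,0],"travel":[-0.16,0,0],"jaw":1},{"rot":[0,0,0],"travel":[-0.1,0.1,-0.05],"jaw":1},{"rot":[0,0,0],"travel":[0,0.15,-0.05],"jaw":1},{"rot":[0,0,0],"travel":[0,0.15,-0.02],"jaw":1},{"rot":[0,0,0],"travel":[0,0.15,0],"jaw":1}]'; python3 -m jog '[{"rot":[0,0,0],"travel":[0,0.15,0],"jaw":1},{"rot":[0,0,0],"travel":[0,0.15,0],"jaw":1},{"rot":[0,0,0],"travel":[0,0.15,0],"jaw":1},{"rot":[0,0,0],"travel":[0,0.15,0],"jaw":1},{"rot":[0,0,0],"travel":[0,0,0],"jaw":1},{"rot":[0,0,0],"travel":[0,0,0],"jaw":1},{"rot":[0,0,0],"travel":[0,0,0],"jaw":1}]'; python3 -c "
from g import *
import cv2
a=ctrl.get_image('scene')[:,:,::-1];cv2.imwrite('pics/s19.png',cv2.resize(a[100:250,230:390],None,fx=4,fy=4,interpolation=2))
a=ctrl.get_image('top')[:,:,::-1];cv2.imwrite('pics/t19.png',cv2.resize(a[115:275,250:400],None,fx=3.7,fy=3.7,interpolation=2));cv2.imwrite('pics/t19f.png',a)
pr=lambda P:((proj('scene',P)-[230,100])*4).round(0).tolist()
pt=lambda P:((proj('top',P)-[250,115])*3.7).round(0).tolist()
for l in (0,.15,.3):
  P=c2w(CR,PIV+.072*dirn(l-.1745));print(l,pr(P),pt(P))
for a in(.02,.04):P=c2w(CR,lidpt(a,[[-.09,-.13,.132],[-.09,.13,.132],[-.072,0,.153]]));print(a,pr(P),pt(P))
"
```

```text
time: 16.05
position: [0.4208, 0.1257, 0.236]
tool_rot: [-0.22, 1.558, 0.221]
ft_force: [0.9, 0.1, -0.6]
grip_width: 0.005
time: 16.75
position: [0.3725, 0.2963, 0.2354]
tool_rot: [-0.22, 1.56, 0.219]
ft_force: [-0.3, -0.0, 1.1]
grip_width: 0.004
0 [[402.0, 226.0]] [[347.0, 523.0]]
0.15 [[402.0, 214.0]] [[348.0, 524.0]]
0.3 [[403.0, 204.0]] [[349.0, 523.0]]
0.02 [[149.0, 284.0], [574.0, 379.0], [349.0, 335.0]] [[505.0, 298.0], [97.0, 406.0], [295.0, 317.0]]
0.04 [[148.0, 281.0], [575.0, 376.0], [348.0, 333.0]] [[506.0, 296.0], [97.0, 405.0], [295.0, 315.0]]
```

View pics/s19.png

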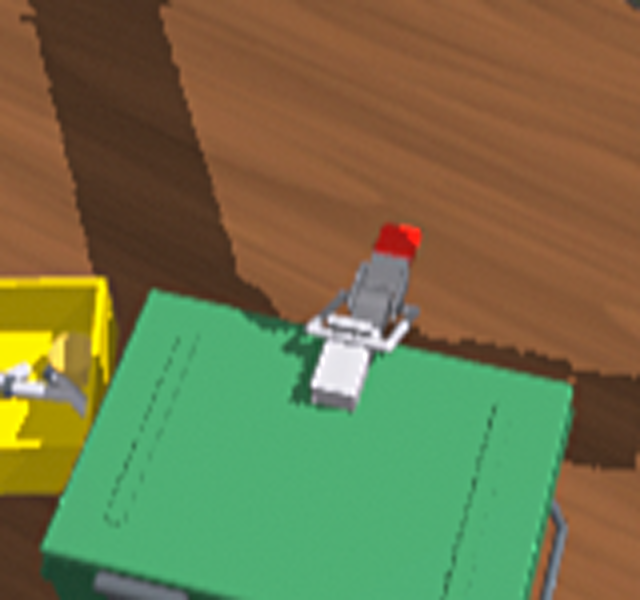

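View pics/t19.png

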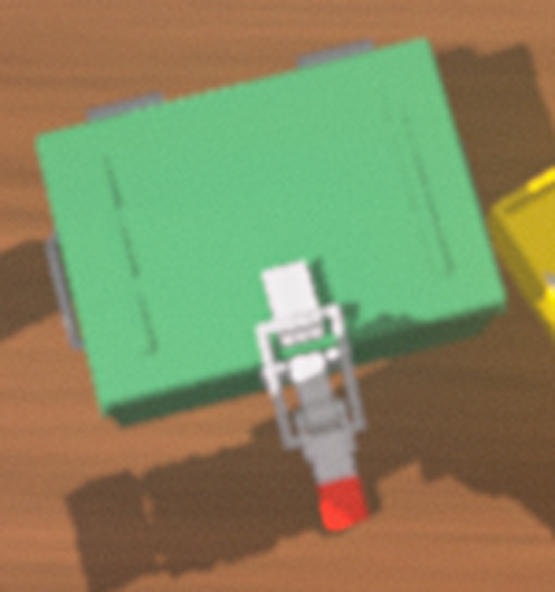

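View pics/t19f.png

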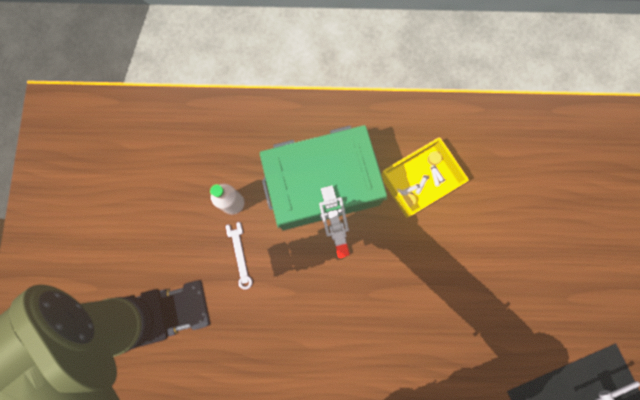

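The top view shows the lever down at (342,251) and the loop hooked at the keeper (332,202). The bottle, spanner and bin are at the same pixels as at the start, and the arm is clear.

```bash
python3 -c "
from bench import ctrl
print(ctrl.get_state()['time'],ctrl.close_job())"
```

```text
the job is handed in; nothing more can be done
16.85 None
```

The crate is shut and latched, and I handed the job in at 16.85 s of the 51 s allowed. I did it in the order asked:
1. I pushed the lid down onto its seal, with about 11 N at the end.
2. I eased the lever slightly back past upright so the loop would land well behind the keeper wall, then swung the loop over. Its crossbar fell behind the wall.
3. I pressed the red lever down to its stop and moved the arm clear.

**Last checks:** About 1.5 s after I let go, the camera views fit the lever fully down (about 0 rad) and the bar on its seat behind the wall. They also fit the lid at about 0.02 rad, though the view tells 0.02 from 0.04 only weakly. The bin, bottle and spanner were at the same pixels as at the start.

**Disagreements:**
- **Fingertips:** they stood about 36 mm short of the reported tool point, both in the camera views and on contact. I allowed for that after the lid push.
- **Force reading:** it stayed near zero while the lid swung down and while the lever was pressed, until each was almost home. The expected 5 N on the lever therefore never showed.
- **Final press:** the reading reached about 30 N up and 11 N sideways against the lever's stop, more than I had intended. It is under the 120 N wrist limit; the fingertips made the contact, not the arm or gripper body.

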